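Make up the setup kit tray

TASK

Make up the setup kit for the next job: put the V-block, the plug gauge, the long parallel and the slotted clamp strap into the blue kit tray, each down flat on the floor of the wooden nest made to its size and the same way up as it is now. Set them down rather than letting them drop. Leave the short parallel and the short strap without a slot where they lie; they are not part of the kit.

Things in the scene. Friction and masses are not known exactly. Their poses are not given: they have to be found in the camera images.
- v_block: Grey steel V-block, 60 (its x, along the groove) x 50 (its y, across the flanks) x 44 mm high, V groove upward, about 0.55 kg. Origin: centre of the underside, z up. Can be gripped across the 50 mm flanks at 24 to 44 mm height. Belongs in pocket_block.
- plug_gauge: Lying cylindrical grey steel plug gauge with a red band, 24 (x) x 98 (y, its length) x 24 mm high, about 0.24 kg; it does not roll. Origin: centre of the underside, z up. Belongs in pocket_gauge.
- long_parallel: The longer of two plain grey steel bars (ground parallels) standing on their narrow edge: 10 (x, thickness) x 110 (y, length) x 25 mm high, about 0.21 kg. Origin: centre of the underside, z up. Belongs in pocket_parallel, standing on edge as at the start.
- slotted_strap: Flat black clamp strap with a slot, the longer of two dark flat pieces: 26 (x) x 78 (y, length) x 11 mm high, about 0.13 kg. Origin: centre of the underside, z up. Belongs in pocket_strap.
- short_parallel: The shorter plain grey steel bar, 10 (x) x 66 (y) x 25 mm high. Not part of the kit: stays where it is. Origin: centre of the underside, z up.
- short_strap: The shorter flat dark steel piece, without a slot, 26 (x) x 48 (y) x 11 mm high. Not part of the kit: stays where it is. Origin: centre of the underside, z up.
- pocket_block: Fixed plywood nest on the floor of the blue kit tray (rim 16 mm high), among three others, two by two in changing places. Origin: centre of its underside, 8 mm over the worktop; its floor is 3 mm higher, z up; walls 5 mm thick rise 8 mm above its floor. The nearly square nest, for the V-block: inside 76 (its x) x 66 mm (its y); its +y and -y walls have 46 mm wide finger notches in the middle, down to the floor.
- pocket_gauge: Fixed plywood nest on the floor of the blue kit tray (rim 16 mm high), among three others, two by two in changing places. Origin: centre of its underside, 8 mm over the worktop; its floor is 3 mm higher, z up; walls 5 mm thick rise 8 mm above its floor. The middle-length and wide oblong nest, for the plug gauge: inside 40 (its x) x 114 mm (its y); its long walls have 46 mm wide finger notches in the middle, down to the floor.
- pocket_parallel: Fixed plywood nest on the floor of the blue kit tray (rim 16 mm high), among three others, two by two in changing places. Origin: centre of its underside, 8 mm over the worktop; its floor is 3 mm higher, z up; walls 5 mm thick rise 8 mm above its floor. The longest and narrowest nest, for the long parallel: inside 26 (its x) x 126 mm (its y); its long walls have 46 mm wide finger notches in the middle, down to the floor.
- pocket_strap: Fixed plywood nest on the floor of the blue kit tray (rim 16 mm high), among three others, two by two in changing places. Origin: centre of its underside, 8 mm over the worktop; its floor is 3 mm higher, z up; walls 5 mm thick rise 8 mm above its floor. The shortest oblong nest, for the slotted strap: inside 42 (its x) x 94 mm (its y); its long walls have 46 mm wide finger notches in the middle, down to the floor.
Things that resemble listed ones, but are neither listed nor needed, are in the scene too. There is more than one size of the v_block; the one meant has the size given above.

How it is judged:
By the outcome, as a careful person would: the job done as asked, in the order asked, and still so for the second after the job is handed in, with the robot touching nothing.
It also fails if it takes over 125 s, if anything falls off the work surface, if the arm or the gripper's body presses on something with over 40 N, if the wrist force passes 120 N, or if a joint passes its speed limit or range.

ROBOT

A 6-joint arm with a two-finger parallel gripper is mounted at the origin on a cart in front of the work surface, level with it; the furniture and walls round the work are solid. World frame = base frame: x ahead of the robot, y to its left, z up, the work surface at z = 0. Lengths are in mm, angles in rad, forces in N, time in s.
With the tool pointing down it reaches from about 350 to 800 mm from the base axis. Payload 7.3 kg.
Tool frame: the origin (TCP) lies on the mounting face of the last link; the fingertips stand 173 mm ahead of it and the grasp point (between the pads) lies ahead of it (env.hold_point_z is the z of the grasp point in the tool frame, in mm); z points along the fingers, y is the line along which they close (so a half turn about z gives the same grasp; the last joint's range is limited). The gripper opens to 85 mm and grips with 20 to 120 N. Pads are 22 mm wide; open, the fingers measure 114 mm over their backs; the gripper's body (76 mm by 85 mm) begins 54 mm behind the grasp point. The pads swing forward as they close: fully open they stand 13 mm farther back than shut.
Start: joints at [1.091, 0.342, 1.524, -0, 1.275, -0.146], TCP at [171.987, 496.032, 404.722] pointing down, gripper open.
Joint ranges: [-2.53, 2.53], [-0.77, 2.02], [0.04, 2.7], [-1, 4.14], [0.28, 2.66], [-3.11, 3.11]. Speed limits (rad/s): [2.57, 2.57, 3.14, 3.14, 3.14, 3.14].

INTERFACE

Orientations are given as a unit quaternion [w, x, y, z].
In Python, from rig import monitor, cams, env gives the robot as it stands.
- The arm moves only by the tool apply_moves, never from a script. Its argument "moves" is a list of rows, each an object with "slide": the shift along the tool's x, y, z in cm, a list of three; "yaw": the turn about the tool's z in rad; "claw": the closure, from 0 (fully open) to 1 (shut). A call has 1 to 20 rows; each row shifts and turns the commanded pose from where the row before left it, along the tool's axes as they then stand; what a row does not reach is not made up. A row lasts 1/10 s, in which the tool goes at most 50 mm and 8.59 degrees, less where a joint would pass 70% of its speed; a pose out of reach is approached as far as the arm can. A call is refused whole if a number of a shift passes 5 or a number of a turn 0.15, either way. A call with a gripper value outside its range is refused whole. The fingers move at their own pace and stop on an object; "grip_force" is the grip in N (left out, the last holds). Time passes only in rows, so rows that do not move let the fingers close. It gives the time, the measured TCP pose, the force, the opening and the grip force at its end, in the units of the state.
- monitor.get_obs(): the state, without advancing time (a new reading comes with each control period).
- cams.snapshot(name): name is "scene" or "top"; returns the picture (384x512x3 uint8, red, green, blue); there is no depth.
- cams.camera_params(name): a dict with "K" (3x3 intrinsics, pixels), "cam_to_world" (4x4, takes a point from camera to world coordinates). Camera axes: x right, y down, z forward; pixel columns grow to the right and rows downward; lengths in mm; the calibration is good to about 2 mm. A picture is of the moment at which its call begins. camera_params takes no time and is no camera call.
- env.finish_job(): hands the job in; it is judged then, once.
The state is a dict: "t": time; "q": joint angles; "joint_velocities": joint speeds; "joint_torque": joint torques, N m; "ee_pos": TCP position; "orientation": TCP orientation; "contact_force": force on the tool from outside, world axes, zero at the start; "ft_torque": the same for the moment, N m; "width": finger opening in mm; "gripper_force": force on a finger pad.
Only numpy, scipy, OpenCV 4.12 (cv2) and the standard library are available. Lean on these libraries where they do the work, as an engineer would, in place of code of your own. Each camera call takes 0.05 s, during which the arm holds its last target. There are 200 camera calls.

## Working session

There is one attempt and no reset: what is moved stays moved. The work goes in short steps, Python scripts to look and compute and a tool call to move; the robot and the scene stay as the last step left them, time stands still between calls to the robot, and variables do not carry over. Pictures are saved under pics/ and viewed, at most 14 in all, crops included, and the job is handed in when it is done.

Besides the shell and the picture viewer there is one more tool, called as a command line: name --argument value ..., lists and objects as JSON in quotes. apply_moves: Moves the arm, as the interface text tells. Its arguments: {"type":"object","properties":{"moves":{"type":"array"},"grip_force":{"type":"number"}},"required":["moves"]}

```bash
mkdir -p pics; ls
python3 - <<'E'
from rig import monitor,cams,env
import cv2,numpy as np
np.set_printoptions(precision=3,suppress=True)
o=monitor.get_obs();print(o,env.hold_point_z)
for n in("scene","top"):
    im=cams.snapshot(n);cv2.imwrite(f"pics/{n}0.png",im[:,:,::-1]);p=cams.camera_params(n);print(n,p["K"],p["cam_to_world"])
E
```

```text
pics
{'t': 0.0, 'q': array([ 1.091,  0.343,  1.525, -0.   ,  1.275, -0.146]), 'joint_velocities': array([ 0.   , -0.   , -0.   ,  0.001,  0.002,  0.003]), 'joint_torque': array([  0.   , -43.369, -24.601,  -0.   ,   0.008,  -0.   ]), 'ee_pos': array([171.936, 495.885, 404.013]), 'orientation': array([-0.   ,  0.166,  0.986, -0.001]), 'contact_force': array([-0.899,  0.208,  0.371]), 'ft_torque': array([ 0.004, -0.01 , -0.048]), 'gripper_force': 0.0, 'width': 85.10565838576721} 154.70000000000002
scene [[409.612   0.    257.175]
 [  0.    409.612 192.09 ]
 [  0.      0.      1.   ]] [[   0.91    -0.26     0.323  183.139]
 [  -0.415   -0.604    0.681 -949.17 ]
 [   0.018   -0.753   -0.657  926.742]
 [   0.       0.       0.       1.   ]]
top [[492.361   0.    256.138]
 [  0.    492.361 191.006]
 [  0.      0.      1.   ]] [[  -0.017   -0.998    0.053  540.161]
 [  -1.       0.017    0.002  -45.005]
 [  -0.003   -0.053   -0.999 1428.55 ]
 [   0.       0.       0.       1.   ]]
```

View pics/top0.png

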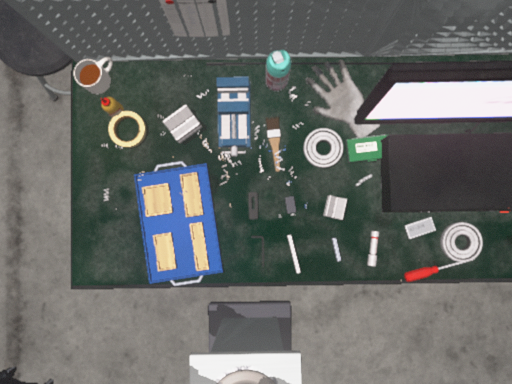

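View pics/scene0.png

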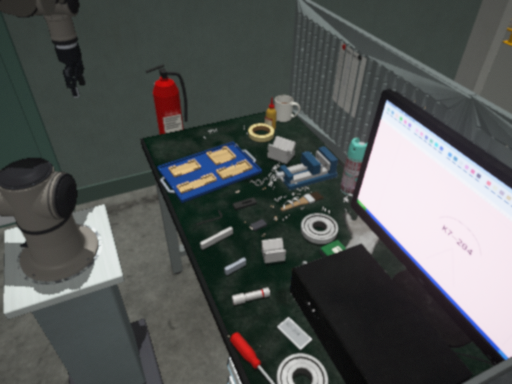

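The top view shows the tray at (178,222), the slotted strap at (253,205), the short strap at (291,205), the long parallel at (293,253), the short parallel at (336,250) and the plug gauge at (373,248). There are two V-blocks, at (335,207) and (181,124). Other lookalikes are the grey label at (420,228), the screwdriver at (422,273) and the vise at (234,115). I'll check these in one close crop.

```bash
cat > h.py <<'E'
import cv2,numpy as np
from rig import monitor,cams,env
np.set_printoptions(precision=2,suppress=True)
def ray(name,px,z):
    p=cams.camera_params(name);K,T=p["K"],p["cam_to_world"]
    px=np.atleast_2d(px).astype(float)
    d=np.c_[(px-[K[0,2],K[1,2]])/[K[0,0],K[1,1]],np.ones(len(px))]@T[:3,:3].T
    return (T[:3,3]+d*((z-T[2,3])/d[:,2])[:,None])[:,:2]
def proj(name,P):
    p=cams.camera_params(name);K,T=p["K"],p["cam_to_world"]
    c=(np.atleast_2d(P)-T[:3,3])@T[:3,:3];return c[:,:2]/c[:,2:]*[K[0,0],K[1,1]]+[K[0,2],K[1,2]]
def rect(pts):
    (c,s,a)=cv2.minAreaRect(pts.astype(np.float32));b=cv2.boxPoints((c,s,a))
    e=[b[1]-b[0],b[2]-b[1]];l=max(e,key=np.linalg.norm)
    return np.array(c),sorted(s),np.arctan2(l[1],l[0])%np.pi
E
python3 - <<'E'
import cv2
im=cv2.imread("pics/top0.png")
cv2.imwrite("pics/c1.png",cv2.resize(im[95:290,130:395],None,fx=3,fy=3,interpolation=cv2.INTER_CUBIC))
E
```

```text
(no output)
```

View pics/c1.png

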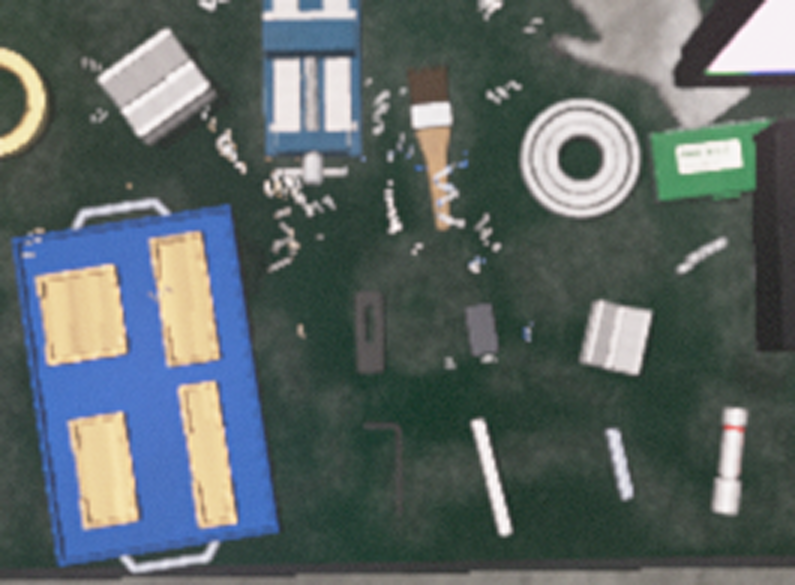

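The crop shows the kit V-block (the smaller one) at crop (617,337), the bigger lookalike at (157,85), the slotted strap at (369,332) and the gauge at (732,460). The nests are block upper-left (82,315), gauge upper-right (185,300), strap lower-left (102,470) and parallel lower-right (210,455).

```bash
cat > m.py <<'E'
from h import *
im=cv2.imread("pics/top0.png");S=4
big=cv2.resize(im,None,fx=S,fy=S,interpolation=cv2.INTER_CUBIC)
hsv=cv2.cvtColor(big,cv2.COLOR_BGR2HSV)
wood=cv2.inRange(hsv,(10,50,110),(30,255,255))
grey=cv2.inRange(hsv,(0,0,115),(180,70,255))
dark=cv2.inRange(hsv,(0,0,50),(180,255,255))&cv2.inRange(hsv,(0,0,0),(180,255,140))
g=big[:,:,1].astype(int);r=big[:,:,2].astype(int)
dark=((r-g>-4)&(r>40)).astype(np.uint8)*255
def comp(mask,c,R,z):
    m=np.zeros_like(mask);c=np.array(c)*S
    m[c[1]-R*S:c[1]+R*S,c[0]-R*S:c[0]+R*S]=mask[c[1]-R*S:c[1]+R*S,c[0]-R*S:c[0]+R*S]
    m=cv2.morphologyEx(m,cv2.MORPH_OPEN,np.ones((7,7)))
    if mask is wood:m=cv2.morphologyEx(m,cv2.MORPH_CLOSE,np.ones((13,13)))
    cs=cv2.findContours(m,cv2.RETR_EXTERNAL,cv2.CHAIN_APPROX_NONE)[0]
    k=max(cs,key=cv2.contourArea)[:,0]
    cv2.drawContours(big,[k[:,None]],-1,(0,0,255),1)
    return rect(ray("top",(k+.5)/S-.5,z))
for n,mk,c,R,z,sz in[("p_block",wood,(157,200),22,19,"76x86"),("p_gauge",wood,(192,195),26,19,"50x124"),("p_strap",wood,(164,252),24,19,"52x104"),("p_par",wood,(199,247),28,19,"36x136"),
 ("slotted",dark,(253,206),16,11,"26x78"),("shortstrap",dark,(291,205),12,11,"26x48"),("long",grey,(293,253),22,25,"10x110"),("short",grey,(336,250),15,25,"10x66"),("gauge",grey,(373,248),20,12,"24x98"),("vb",grey,(335,207),16,44,"50x60"),("vbBIG",grey,(181,124),22,44,"")]:
    c,s,a=comp(mk,c,R,z);print(f"{n:10s}",c,np.array(s),sz,"long axis deg",round(np.degrees(a),1))
cv2.imwrite("pics/c2.png",cv2.resize(big[100*S:290*S,130*S:395*S],None,fx=.75,fy=.75,interpolation=cv2.INTER_AREA))
E
python3 m.py
```

```text
p_block    [595.28 242.27] [76.96 86.04] 76x86 long axis deg 7.8
p_gauge    [608.82 143.67] [ 50.09 123.46] 50x124 long axis deg 7.9
p_strap    [447.26 221.71] [ 52.98 102.83] 52x104 long axis deg 7.7
p_par      [460.63 123.34] [ 36.33 134.83] 36x136 long axis deg 7.9
slotted    [575.15 -33.07] [27.28 77.98] 26x78 long axis deg 1.7
shortstrap [ 571.49 -140.01] [27.76 55.86] 26x48 long axis deg 7.6
long       [ 435.23 -145.27] [ 14.75 113.8 ] 10x110 long axis deg 13.0
short      [ 445.89 -266.95] [14.69 69.14] 10x66 long axis deg 11.5
gauge      [ 435.18 -373.03] [25.83 81.23] 24x98 long axis deg 172.0
vb         [ 565.37 -263.4 ] [57.8  63.57] 50x60 long axis deg 166.4
vbBIG      [810.58 166.19] [83.51 86.05]  long axis deg 124.9
```

View pics/c2.png

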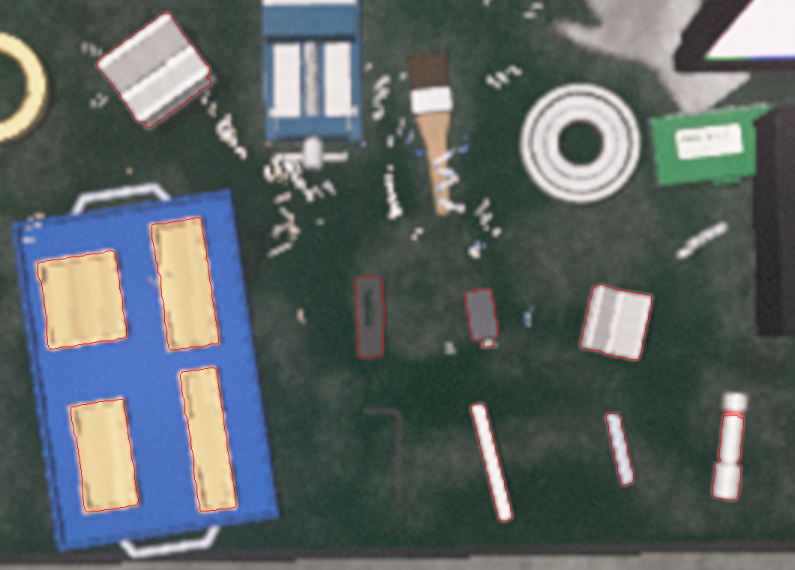

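The contours fit every part to its given size except the gauge, where the red band splits the mask, and the V-block, where the visible side widens it. I'll fix both and add a goto-delta helper.

```bash
sed -i '/^for n,mk/,$d' m.py
cat >> m.py <<'E'
bright=((r>115)&(r-g>-15)).astype(np.uint8)*255
top=cv2.inRange(hsv,(0,0,165),(180,70,255))
c,s,a=comp(bright,(373,248),20,12);print("gauge",c,np.array(s),np.degrees(a))
E
cat >> h.py <<'E'
def delta(xyz,th=None):
    "print yaw (rad), then slide cm after the yaw, to TCP xyz with closing axis at world angle th deg"
    o=monitor.get_obs();w,x,y,z=o["orientation"]
    from scipy.spatial.transform import Rotation as Ro
    R=Ro.from_quat([x,y,z,w]).as_matrix()
    th0=np.degrees(np.arctan2(R[1,1],R[0,1])); 
    dy=0 if th is None else ((th-th0+90)%180-90)
    A=Ro.from_euler("z",dy,degrees=True).as_matrix()@R
    print("t",round(o["t"],2),"tcp",o["ee_pos"],"th",round(th0,2),"q",o["q"],"F",o["contact_force"],"w",round(o["width"],1),"| yaw",round(-np.radians(dy),3),"slide cm",A.T@(np.array(xyz)-o["ee_pos"])/10,"tilt",R[2])
E
python3 m.py; python3 -c "
from h import *
delta([450,150,300],76.4); delta([565,-266,300],76.4)"
```

```text
gauge [ 446.03 -374.52] [ 25.75 102.97] 171.9785
t 0.1 tcp [171.91 495.92 404.09] th 70.88 q [ 1.09  0.34  1.52 -0.    1.28 -0.15] F [ 1.08 -0.29  0.2 ] w 85.7 | yaw -0.096 slide cm [-35.17 -27.07  10.44] tilt [ 0. -0. -1.]
t 0.1 tcp [171.91 495.92 404.09] th 70.88 q [ 1.09  0.34  1.52 -0.    1.28 -0.15] F [ 1.08 -0.29  0.2 ] w 85.7 | yaw -0.096 slide cm [-56.12 -64.8   10.49] tilt [ 0. -0. -1.]
```

apply_moves --moves '[{"slide": [0, 0, 0], "yaw": -0.096, "claw": 0}, {"slide": [-2.5, -1.9, 0.7], "yaw": 0, "claw": 0}, {"slide": [-2.5, -1.9, 0.7], "yaw": 0, "claw": 0}, {"slide": [-2.5, -1.9, 0.7], "yaw": 0, "claw": 0}, {"slide": [-2.5, -1.9, 0.7], "yaw": 0, "claw": 0}, {"slide": [-2.5, -1.9, 0.7], "yaw": 0, "claw": 0}, {"slide": [-2.5, -1.9, 0.7], "yaw": 0, "claw": 0}, {"slide": [-2.5, -1.9, 0.7], "yaw": 0, "claw": 0}, {"slide": [-2.5, -1.9, 0.7], "yaw": 0, "claw": 0}, {"slide": [-2.5, -1.9, 0.7], "yaw": 0, "claw": 0}, {"slide": [-2.5, -1.9, 0.7], "yaw": 0, "claw": 0}, {"slide": [-2.5, -1.9, 0.7], "yaw": 0, "claw": 0}, {"slide": [-2.5, -1.9, 0.7], "yaw": 0, "claw": 0}, {"slide": [-2.5, -1.9, 0.7], "yaw": 0, "claw": 0}, {"slide": [-2.5, -1.9, 0.7], "yaw": 0, "claw": 0}, {"slide": [-2.1, -3.8, 0], "yaw": 0, "claw": 0}, {"slide": [-2.1, -3.8, 0], "yaw": 0, "claw": 0}, {"slide": [-2.1, -3.8, 0], "yaw": 0, "claw": 0}, {"slide": [-2.1, -3.8, 0], "yaw": 0, "claw": 0}, {"slide": [-2.1, -3.8, 0], "yaw": 0, "claw": 0}]' --grip_force 60

```text
t: 2.1
ee_pos: [506.9, -56.1, 306.5]
orientation: [-0.0, 0.119, 0.993, 0.0]
contact_force: [0.8, 0.5, -0.4]
width: 85.5
gripper_force: 0.0
```

```bash
python3 -c "
from h import *
delta([565,-266,260],76.4)"
```

```text
t 2.1 tcp [506.88 -56.1  306.45] th 76.37 q [-0.26  0.42  1.71  0.    1.02 -1.59] F [ 0.83  0.47 -0.37] w 85.5 | yaw -0.001 slide cm [-10.59 -19.04   4.64] tilt [ 0.  0. -1.]
```

apply_moves --moves '[{"slide": [-1.76, -3.17, 0.77], "yaw": 0, "claw": 0}, {"slide": [-1.76, -3.17, 0.77], "yaw": 0, "claw": 0}, {"slide": [-1.76, -3.17, 0.77], "yaw": 0, "claw": 0}, {"slide": [-1.76, -3.17, 0.77], "yaw": 0, "claw": 0}, {"slide": [-1.76, -3.17, 0.77], "yaw": 0, "claw": 0}, {"slide": [-1.76, -3.17, 0.77], "yaw": 0, "claw": 0}, {"slide": [0, 0, 0], "yaw": 0, "claw": 0}, {"slide": [0, 0, 0], "yaw": 0, "claw": 0}]'

```text
t: 2.9
ee_pos: [564.2, -264.4, 259.5]
orientation: [-0.001, 0.119, 0.993, 0.001]
contact_force: [-0.2, 1.0, -1.0]
width: 85.5
gripper_force: 0.0
```

Run:
```python
from h import *
delta([565,-266,186],76.4)
im=cams.snapshot("scene");cv2.imwrite("pics/s1.png",cv2.resize(im[150:300,170:350,::-1],None,fx=4,fy=4,interpolation=cv2.INTER_CUBIC))
# scene check of the vblock: project expected top-face corners
a=np.radians(166.4);u=np.array([np.cos(a),np.sin(a)]);v=np.array([-u[1],u[0]])
print((proj("scene",[np.r_[np.array([565,-266])+sx*30*u+sy*25*v,44] for sx,sy in((1,1),(1,-1),(-1,-1),(-1,1))])-[170,150])*4)
```

```text
t 2.9 tcp [ 564.22 -264.4   259.46] th 76.29 q [-0.56  0.66  1.42  0.    1.07 -1.89] F [-0.16  1.02 -0.95] w 85.5 | yaw -0.002 slide cm [-0.13 -0.14  7.35] tilt [ 0.  0. -1.]
[[381.87 415.45]
 [367.74 362.84]
 [448.58 352.21]
 [465.17 404.05]]
```

View pics/s1.png

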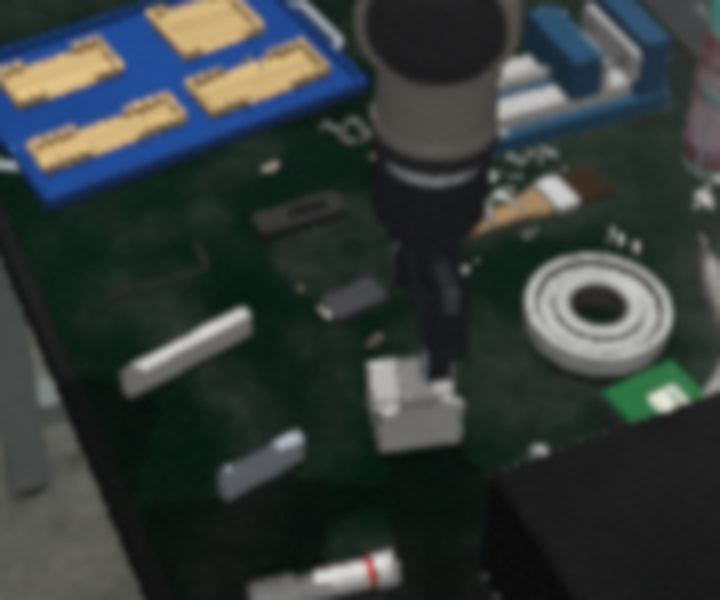

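The projected top corners (367–465, 352–415) sit on the V-block in the scene view, so the position holds in both views. I'll descend and grip.

apply_moves --moves '[{"slide": [-0.1, -0.1, 1.2], "yaw": 0, "claw": 0}, {"slide": [0, 0, 1.2], "yaw": 0, "claw": 0}, {"slide": [0, 0, 1.2], "yaw": 0, "claw": 0}, {"slide": [0, 0, 1.2], "yaw": 0, "claw": 0}, {"slide": [0, 0, 1.2], "yaw": 0, "claw": 0}, {"slide": [0, 0, 0.8], "yaw": 0, "claw": 0}, {"slide": [0, 0, 0.5], "yaw": 0, "claw": 0}, {"slide": [0, 0, 0], "yaw": 0, "claw": 0.3}, {"slide": [0, 0, 0], "yaw": 0, "claw": 0.5}, {"slide": [0, 0, 0], "yaw": 0, "claw": 0.6}, {"slide": [0, 0, 0], "yaw": 0, "claw": 0.7}, {"slide": [0, 0, 0], "yaw": 0, "claw": 0.7}, {"slide": [0, 0, 0], "yaw": 0, "claw": 0.7}]' --grip_force 60

```text
t: 4.25
ee_pos: [565.6, -265.4, 188.3]
orientation: [0.001, 0.119, 0.993, -0.0]
contact_force: [0.2, 1.2, 6.4]
width: 48.9
gripper_force: 64.2
```

apply_moves --moves '[{"slide": [0, 0, -0.5], "yaw": 0, "claw": 0.7}, {"slide": [0, 0, -1], "yaw": 0, "claw": 0.7}, {"slide": [0, 0, -1.5], "yaw": 0, "claw": 0.7}, {"slide": [0, 0, -1.5], "yaw": 0, "claw": 0.7}, {"slide": [0, 0, -1.5], "yaw": 0, "claw": 0.7}, {"slide": [0, 0, -1.5], "yaw": 0, "claw": 0.7}, {"slide": [0, 0, -1], "yaw": -0.1, "claw": 0.7}, {"slide": [0, 0, 0], "yaw": -0.1, "claw": 0.7}, {"slide": [0, 0, 0], "yaw": -0.1, "claw": 0.7}, {"slide": [0, 0, 0], "yaw": -0.074, "claw": 0.7}, {"slide": [0, 0, 0], "yaw": 0, "claw": 0.7}]'

```text
t: 5.35
ee_pos: [565.3, -265.2, 273.7]
orientation: [0.0, -0.068, 0.998, -0.0]
contact_force: [-0.4, -0.2, -4.2]
width: 49.2
gripper_force: 63.2
```

```bash
python3 -c "
from h import *
delta([595.3,242.3,270],97.8)"
```

```text
t 5.35 tcp [ 565.33 -265.22  273.7 ] th 97.84 q [-0.56  0.64  1.4   0.    1.1  -2.27] F [-0.43 -0.17 -4.2 ] w 49.2 | yaw 0.001 slide cm [-9.86 49.88  0.35] tilt [-0. -0. -1.]
```

apply_moves --moves '[{"slide": [-0.3, 1.5, 0], "yaw": 0, "claw": 0.7}, {"slide": [-0.58, 2.93, 0], "yaw": 0, "claw": 0.7}, {"slide": [-0.58, 2.93, 0], "yaw": 0, "claw": 0.7}, {"slide": [-0.58, 2.93, 0], "yaw": 0, "claw": 0.7}, {"slide": [-0.58, 2.93, 0], "yaw": 0, "claw": 0.7}, {"slide": [-0.58, 2.93, 0], "yaw": 0, "claw": 0.7}, {"slide": [-0.58, 2.93, 0], "yaw": 0, "claw": 0.7}, {"slide": [-0.58, 2.93, 0], "yaw": 0, "claw": 0.7}, {"slide": [-0.58, 2.93, 0], "yaw": 0, "claw": 0.7}, {"slide": [-0.58, 2.93, 0], "yaw": 0, "claw": 0.7}, {"slide": [-0.58, 2.93, 0], "yaw": 0, "claw": 0.7}, {"slide": [-0.58, 2.93, 0], "yaw": 0, "claw": 0.7}, {"slide": [-0.58, 2.93, 0], "yaw": 0, "claw": 0.7}, {"slide": [-0.58, 2.93, 0], "yaw": 0, "claw": 0.7}, {"slide": [-0.58, 2.93, 0], "yaw": 0, "claw": 0.7}, {"slide": [-0.58, 2.93, 0], "yaw": 0, "claw": 0.7}, {"slide": [-0.58, 2.93, 0], "yaw": 0, "claw": 0.7}, {"slide": [-0.3, 1.5, 0], "yaw": 0, "claw": 0.7}, {"slide": [0, 0, 0], "yaw": 0, "claw": 0.7}, {"slide": [0, 0, 0], "yaw": 0, "claw": 0.7}]'

```text
t: 7.35
ee_pos: [595.1, 242.3, 272.5]
orientation: [-0.0, -0.068, 0.998, -0.0]
contact_force: [0.4, 0.1, -4.3]
width: 48.9
gripper_force: 63.4
```

```bash
python3 -c "
from h import *
delta([595.3,242.3,201],97.8)"
```

```text
t 7.35 tcp [595.14 242.33 272.52] th 97.81 q [ 0.27  0.67  1.34 -0.    1.12 -1.44] F [ 0.42  0.05 -4.33] w 48.9 | yaw 0.0 slide cm [-0.02 -0.    7.15] tilt [ 0. -0. -1.]
```

apply_moves --moves '[{"slide": [0, 0, 1.2], "yaw": 0, "claw": 0.7}, {"slide": [0, 0, 1.2], "yaw": 0, "claw": 0.7}, {"slide": [0, 0, 1.2], "yaw": 0, "claw": 0.7}, {"slide": [0, 0, 1.2], "yaw": 0, "claw": 0.7}, {"slide": [0, 0, 1], "yaw": 0, "claw": 0.7}, {"slide": [0, 0, 0.6], "yaw": 0, "claw": 0.7}, {"slide": [0, 0, 0.4], "yaw": 0, "claw": 0.7}, {"slide": [0, 0, 0.3], "yaw": 0, "claw": 0.7}, {"slide": [0, 0, 0.1], "yaw": 0, "claw": 0.7}, {"slide": [0, 0, 0], "yaw": 0, "claw": 0.7}, {"slide": [0, 0, 0], "yaw": 0, "claw": 0.7}]'

```text
t: 8.45
ee_pos: [595.6, 242.5, 201.0]
orientation: [0.0, -0.068, 0.998, 0.0]
contact_force: [-0.3, 0.9, -4.8]
width: 49.2
gripper_force: 63.5
```

apply_moves --moves '[{"slide": [0, 0, 0.1], "yaw": 0, "claw": 0.7}, {"slide": [0, 0, 0.1], "yaw": 0, "claw": 0.7}, {"slide": [0, 0, 0], "yaw": 0, "claw": 0.7}]'

```text
t: 8.75
ee_pos: [595.6, 242.4, 199.4]
orientation: [0.001, -0.068, 0.998, 0.0]
contact_force: [-2.1, -0.5, 2.4]
width: 49.1
gripper_force: 64.1
```

apply_moves --moves '[{"slide": [0, 0, 0], "yaw": 0, "claw": 0.35}, {"slide": [0, 0, 0], "yaw": 0, "claw": 0.25}, {"slide": [0, 0, 0], "yaw": 0, "claw": 0.2}, {"slide": [0, 0, 0], "yaw": 0, "claw": 0.15}, {"slide": [0, 0, -0.6], "yaw": 0, "claw": 0.1}, {"slide": [0, 0, -1.5], "yaw": 0, "claw": 0.1}, {"slide": [0, 0, -2], "yaw": 0, "claw": 0.1}, {"slide": [0, 0, -2.5], "yaw": 0, "claw": 0.1}, {"slide": [0, 0, -2.5], "yaw": 0, "claw": 0.1}]'

```text
t: 9.65
ee_pos: [595.5, 242.4, 291.8]
orientation: [0.001, -0.068, 0.998, 0.0]
contact_force: [1.2, 0.2, -0.3]
width: 76.9
gripper_force: 0.0
```

Run:
```python
from h import *
delta([446,-374.5,285],82.0)
for n in("top","scene"):cv2.imwrite(f"pics/{n}2.png",cams.snapshot(n)[:,:,::-1])
```

```text
t 9.65 tcp [595.47 242.38 291.77] th 97.81 q [ 0.27  0.65  1.32  0.    1.16 -1.44] F [ 1.24  0.23 -0.27] w 76.9 | yaw 0.276 slide cm [  6.22 -63.17   0.66] tilt [-0.  0. -1.]
```

apply_moves --moves '[{"slide": [0, 0, 0], "yaw": 0.138, "claw": 0.1}, {"slide": [0, 0, 0], "yaw": 0.138, "claw": 0.1}, {"slide": [0.2, -2, 0], "yaw": 0, "claw": 0.1}, {"slide": [0.35, -3.6, 0], "yaw": 0, "claw": 0.1}, {"slide": [0.35, -3.6, 0], "yaw": 0, "claw": 0.1}, {"slide": [0.35, -3.6, 0], "yaw": 0, "claw": 0.1}, {"slide": [0.35, -3.6, 0], "yaw": 0, "claw": 0.1}, {"slide": [0.35, -3.6, 0], "yaw": 0, "claw": 0.1}, {"slide": [0.35, -3.6, 0], "yaw": 0, "claw": 0.1}, {"slide": [0.35, -3.6, 0], "yaw": 0, "claw": 0.1}, {"slide": [0.35, -3.6, 0], "yaw": 0, "claw": 0.1}, {"slide": [0.35, -3.6, 0], "yaw": 0, "claw": 0.1}, {"slide": [0.35, -3.6, 0], "yaw": 0, "claw": 0.1}, {"slide": [0.35, -3.6, 0], "yaw": 0, "claw": 0.2}, {"slide": [0.35, -3.6, 0], "yaw": 0, "claw": 0.3}, {"slide": [0.35, -3.6, 0], "yaw": 0, "claw": 0.3}, {"slide": [0.35, -3.6, 0], "yaw": 0, "claw": 0.3}, {"slide": [0.35, -3.6, 0], "yaw": 0, "claw": 0.3}, {"slide": [0.35, -3.6, 0], "yaw": 0, "claw": 0.3}, {"slide": [0.2, -2, 0], "yaw": 0, "claw": 0.3}]'

```text
t: 11.75
ee_pos: [449.3, -361.8, 289.7]
orientation: [0.0, 0.071, 0.997, -0.0]
contact_force: [-0.6, 0.4, -1.1]
width: 59.8
gripper_force: 0.0
```

apply_moves --moves '[{"slide": [0, 0, 1], "yaw": 0, "claw": 0.3}, {"slide": [0, 0, 1], "yaw": 0, "claw": 0.3}, {"slide": [0, 0, 0], "yaw": 0, "claw": 0.3}, {"slide": [0, 0, 0], "yaw": 0, "claw": 0.3}]'

```text
t: 12.15
ee_pos: [450.6, -358.1, 269.0]
orientation: [-0.001, 0.069, 0.998, 0.001]
contact_force: [0.3, 0.4, 0.8]
width: 60.0
gripper_force: 0.0
```

Run:
```python
from h import *
delta([446,-374.5,177],82.0)
a=cv2.imread("pics/top2.png")[140:290,130:270];
cv2.imwrite("pics/c3.png",cv2.resize(a,None,fx=4,fy=4,interpolation=cv2.INTER_CUBIC))
```

```text
t 12.15 tcp [ 450.56 -358.1   268.97] th 82.07 q [-0.8   0.57  1.56  0.    1.02 -2.24] F [0.33 0.4  0.76] w 60.0 | yaw 0.001 slide cm [ 0.21 -1.7   9.2 ] tilt [ 0.  0. -1.]
```

View pics/c3.png

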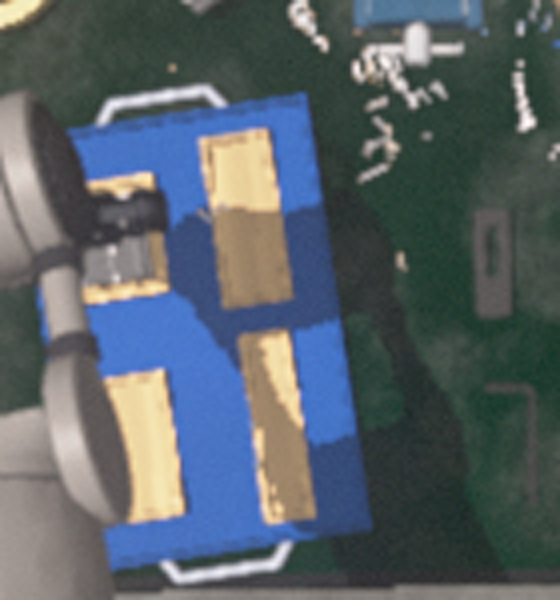

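The V-block sits inside its nest at crop (118,255), partly hidden by the arm. I'll check it again later. Next is the gauge.

apply_moves --moves '[{"slide": [0.2, -1.7, 0.5], "yaw": 0, "claw": 0.3}, {"slide": [0, 0, 1.5], "yaw": 0, "claw": 0.3}, {"slide": [0, 0, 1.5], "yaw": 0, "claw": 0.3}, {"slide": [0, 0, 1.5], "yaw": 0, "claw": 0.3}, {"slide": [0, 0, 1.5], "yaw": 0, "claw": 0.3}, {"slide": [0, 0, 1.2], "yaw": 0, "claw": 0.3}, {"slide": [0, 0, 0.9], "yaw": 0, "claw": 0.3}, {"slide": [0, 0, 0.6], "yaw": 0, "claw": 0.3}, {"slide": [0, 0, 0], "yaw": 0, "claw": 0.3}, {"slide": [0, 0, 0], "yaw": 0, "claw": 0.45}, {"slide": [0, 0, 0], "yaw": 0, "claw": 0.6}, {"slide": [0, 0, 0], "yaw": 0, "claw": 0.75}, {"slide": [0, 0, 0], "yaw": 0, "claw": 0.9}, {"slide": [0, 0, 0], "yaw": 0, "claw": 0.9}, {"slide": [0, 0, 0], "yaw": 0, "claw": 0.9}]' --grip_force 50

```text
t: 13.65
ee_pos: [446.1, -375.9, 178.3]
orientation: [0.0, 0.07, 0.998, -0.0]
contact_force: [-0.6, 2.3, 5.9]
width: 22.7
gripper_force: 51.1
```

apply_moves --moves '[{"slide": [0, 0, -0.5], "yaw": 0, "claw": 0.9}, {"slide": [0, 0, -1], "yaw": 0, "claw": 0.9}, {"slide": [0, 0, -1.5], "yaw": 0, "claw": 0.9}, {"slide": [0, 0, -1.5], "yaw": 0, "claw": 0.9}, {"slide": [0, 0, -1.5], "yaw": 0, "claw": 0.9}, {"slide": [0, 0, -1], "yaw": -0.09, "claw": 0.9}, {"slide": [0, 0, 0], "yaw": -0.1, "claw": 0.9}, {"slide": [0, 0, 0], "yaw": -0.087, "claw": 0.9}, {"slide": [0, 0, 0], "yaw": 0, "claw": 0.9}]'

```text
t: 14.55
ee_pos: [445.8, -375.8, 248.0]
orientation: [0.0, -0.069, 0.998, -0.0]
contact_force: [-0.1, -0.3, -2.4]
width: 22.9
gripper_force: 50.2
```

```bash
python3 -c "
from h import *
delta([608.8,143.7,250],97.9)"
```

```text
t 14.55 tcp [ 445.83 -375.8   247.97] th 97.9 q [-0.83  0.61  1.56  0.    0.98 -2.54] F [-0.07 -0.3  -2.35] w 22.9 | yaw 0.0 slide cm [-23.28  49.22  -0.21] tilt [-0. -0. -1.]
```

apply_moves --moves '[{"slide": [-0.68, 1.45, 0], "yaw": 0, "claw": 0.9}, {"slide": [-1.37, 2.895, 0], "yaw": 0, "claw": 0.9}, {"slide": [-1.37, 2.895, 0], "yaw": 0, "claw": 0.9}, {"slide": [-1.37, 2.895, 0], "yaw": 0, "claw": 0.9}, {"slide": [-1.37, 2.895, 0], "yaw": 0, "claw": 0.9}, {"slide": [-1.37, 2.895, 0], "yaw": 0, "claw": 0.9}, {"slide": [-1.37, 2.895, 0], "yaw": 0, "claw": 0.9}, {"slide": [-1.37, 2.895, 0], "yaw": 0, "claw": 0.9}, {"slide": [-1.37, 2.895, 0], "yaw": 0, "claw": 0.9}, {"slide": [-1.37, 2.895, 0], "yaw": 0, "claw": 0.9}, {"slide": [-1.37, 2.895, 0], "yaw": 0, "claw": 0.9}, {"slide": [-1.37, 2.895, 0], "yaw": 0, "claw": 0.9}, {"slide": [-1.37, 2.895, 0], "yaw": 0, "claw": 0.9}, {"slide": [-1.37, 2.895, 0], "yaw": 0, "claw": 0.9}, {"slide": [-1.37, 2.895, 0], "yaw": 0, "claw": 0.9}, {"slide": [-1.37, 2.895, 0], "yaw": 0, "claw": 0.9}, {"slide": [-1.37, 2.895, 0], "yaw": 0, "claw": 0.9}, {"slide": [-0.68, 1.45, 0], "yaw": 0, "claw": 0.9}, {"slide": [0, 0, 0], "yaw": 0, "claw": 0.9}, {"slide": [0, 0, 0], "yaw": 0, "claw": 0.9}]'

```text
t: 16.55
ee_pos: [608.7, 143.6, 247.2]
orientation: [-0.001, -0.069, 0.998, -0.0]
contact_force: [-0.3, 0.2, -1.8]
width: 23.2
gripper_force: 50.2
```

```bash
python3 -c "
from h import *
delta([608.8,143.7,191],97.9)"
```

```text
t 16.55 tcp [608.67 143.56 247.25] th 97.86 q [ 0.11  0.67  1.42 -0.    1.05 -1.6 ] F [-0.32  0.22 -1.79] w 23.2 | yaw -0.001 slide cm [-0.02  0.01  5.62] tilt [ 0. -0. -1.]
```

apply_moves --moves '[{"slide": [0, 0, 1.2], "yaw": 0, "claw": 0.9}, {"slide": [0, 0, 1.2], "yaw": 0, "claw": 0.9}, {"slide": [0, 0, 1.2], "yaw": 0, "claw": 0.9}, {"slide": [0, 0, 0.8], "yaw": 0, "claw": 0.9}, {"slide": [0, 0, 0.5], "yaw": 0, "claw": 0.9}, {"slide": [0, 0, 0.4], "yaw": 0, "claw": 0.9}, {"slide": [0, 0, 0.3], "yaw": 0, "claw": 0.9}, {"slide": [0, 0, 0.1], "yaw": 0, "claw": 0.9}, {"slide": [0, 0, 0], "yaw": 0, "claw": 0.9}]'

```text
t: 17.45
ee_pos: [609.2, 143.7, 190.6]
orientation: [0.0, -0.069, 0.998, 0.0]
contact_force: [0.7, 0.7, -2.3]
width: 23.3
gripper_force: 50.2
```

apply_moves --moves '[{"slide": [0, 0, 0.1], "yaw": 0, "claw": 0.9}, {"slide": [0, 0, 0.08], "yaw": 0, "claw": 0.9}, {"slide": [0, 0, 0], "yaw": 0, "claw": 0.9}]'

```text
t: 17.75
ee_pos: [609.3, 143.7, 189.3]
orientation: [0.0, -0.069, 0.998, 0.0]
contact_force: [-0.7, -0.1, 1.6]
width: 22.8
gripper_force: 50.6
```

apply_moves --moves '[{"slide": [0, 0, 0], "yaw": 0, "claw": 0.65}, {"slide": [0, 0, 0], "yaw": 0, "claw": 0.55}, {"slide": [0, 0, 0], "yaw": 0, "claw": 0.5}, {"slide": [0, 0, 0], "yaw": 0, "claw": 0.5}, {"slide": [0, 0, -0.6], "yaw": 0, "claw": 0.5}, {"slide": [0, 0, -1.5], "yaw": 0, "claw": 0.5}, {"slide": [0, 0, -2], "yaw": 0, "claw": 0.5}, {"slide": [0, 0, -2.5], "yaw": 0, "claw": 0.5}, {"slide": [0, 0, -1.5], "yaw": 0, "claw": 0.5}]'

```text
t: 18.65
ee_pos: [609.6, 143.7, 273.1]
orientation: [0.002, -0.069, 0.998, 0.0]
contact_force: [1.5, 0.1, -0.5]
width: 42.6
gripper_force: 0.0
```

```bash
python3 -c "
from h import *
delta([435,-146,260],103)"
```

```text
t 18.65 tcp [609.59 143.66 273.14] th 97.86 q [ 0.11  0.64  1.4   0.    1.09 -1.6 ] F [ 1.46  0.1  -0.51] w 42.6 | yaw -0.09 slide cm [ 23.53 -24.3    1.22] tilt [-0. -0. -1.]
```

apply_moves --moves '[{"slide": [0, 0, 0], "yaw": -0.09, "claw": 0.5}, {"slide": [1.07, -1.1, 0], "yaw": 0, "claw": 0.5}, {"slide": [2.14, -2.21, 0.11], "yaw": 0, "claw": 0.5}, {"slide": [2.14, -2.21, 0.11], "yaw": 0, "claw": 0.5}, {"slide": [2.14, -2.21, 0.11], "yaw": 0, "claw": 0.5}, {"slide": [2.14, -2.21, 0.11], "yaw": 0, "claw": 0.5}, {"slide": [2.14, -2.21, 0.11], "yaw": 0, "claw": 0.5}, {"slide": [2.14, -2.21, 0.11], "yaw": 0, "claw": 0.5}, {"slide": [2.14, -2.21, 0.11], "yaw": 0, "claw": 0.5}, {"slide": [2.14, -2.21, 0.11], "yaw": 0, "claw": 0.5}, {"slide": [2.14, -2.21, 0.11], "yaw": 0, "claw": 0.5}, {"slide": [2.14, -2.21, 0.11], "yaw": 0, "claw": 0.5}, {"slide": [1.07, -1.1, 0.11], "yaw": 0, "claw": 0.5}, {"slide": [0, 0, 0], "yaw": 0, "claw": 0.5}, {"slide": [0, 0, 0], "yaw": 0, "claw": 0.5}]'

```text
t: 20.15
ee_pos: [434.8, -146.3, 258.5]
orientation: [0.001, -0.113, 0.994, -0.0]
contact_force: [-0.4, -0.5, 0.1]
width: 42.6
gripper_force: 0.0
```

Run:
```python
from h import *
delta([435,-146,177],103)
a=cams.snapshot("top")[:,:,::-1];cv2.imwrite("pics/c4.png",cv2.resize(a[150:290,125:325],None,fx=4,fy=4,interpolation=cv2.INTER_CUBIC))
```

```text
t 20.15 tcp [ 434.84 -146.27  258.48] th 102.96 q [-0.49  0.41  1.9   0.    0.84 -2.29] F [-0.35 -0.47  0.1 ] w 42.6 | yaw -0.001 slide cm [-0.01  0.03  8.15] tilt [-0. -0. -1.]
```

View pics/c4.png

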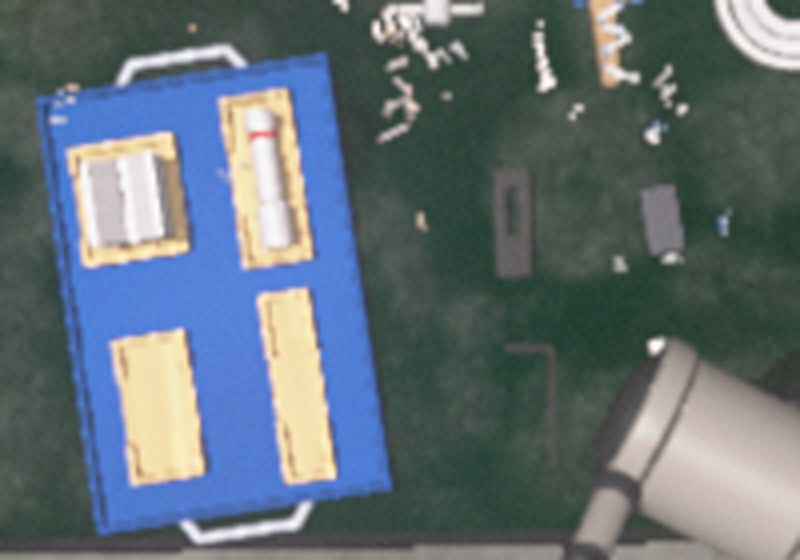

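The V-block at crop (127,198) and the gauge at (267,180) both lie square inside their nests. Next is the long parallel.

apply_moves --moves '[{"slide": [0, 0, 1.5], "yaw": 0, "claw": 0.5}, {"slide": [0, 0, 1.5], "yaw": 0, "claw": 0.5}, {"slide": [0, 0, 1.5], "yaw": 0, "claw": 0.5}, {"slide": [0, 0, 1.5], "yaw": 0, "claw": 0.5}, {"slide": [0, 0, 1.1], "yaw": 0, "claw": 0.5}, {"slide": [0, 0, 0.7], "yaw": 0, "claw": 0.5}, {"slide": [0, 0, 0.4], "yaw": 0, "claw": 0.5}, {"slide": [0, 0, 0], "yaw": 0, "claw": 0.6}, {"slide": [0, 0, 0], "yaw": 0, "claw": 0.7}, {"slide": [0, 0, 0], "yaw": 0, "claw": 0.8}, {"slide": [0, 0, 0], "yaw": 0, "claw": 0.9}, {"slide": [0, 0, 0], "yaw": 0, "claw": 1}, {"slide": [0, 0, 0], "yaw": 0, "claw": 1}, {"slide": [0, 0, 0], "yaw": 0, "claw": 1}]' --grip_force 50

```text
t: 21.6
ee_pos: [434.6, -146.2, 176.1]
orientation: [0.0, -0.113, 0.994, -0.0]
contact_force: [-0.7, 0.7, 6.3]
width: 9.0
gripper_force: 49.1
```

apply_moves --moves '[{"slide": [0, 0, -0.5], "yaw": 0, "claw": 1}, {"slide": [0, 0, -1], "yaw": 0, "claw": 1}, {"slide": [0, 0, -1.5], "yaw": 0, "claw": 1}, {"slide": [0, 0, -1.5], "yaw": 0, "claw": 1}, {"slide": [0, 0, -1.5], "yaw": 0, "claw": 1}, {"slide": [0, 0, -1], "yaw": 0.045, "claw": 1}, {"slide": [0, 0, 0], "yaw": 0.044, "claw": 1}, {"slide": [0, 0, 0], "yaw": 0, "claw": 1}]'

```text
t: 22.4
ee_pos: [434.5, -146.2, 246.4]
orientation: [0.0, -0.069, 0.998, -0.0]
contact_force: [-0.8, -0.7, -2.8]
width: 8.8
gripper_force: 48.9
```

```bash
python3 -c "
from h import *
delta([460.6,123.3,246],97.9)"
```

```text
t 22.4 tcp [ 434.54 -146.2   246.41] th 97.9 q [-0.49  0.43  1.91  0.    0.8  -2.2 ] F [-0.83 -0.74 -2.77] w 8.8 | yaw -0.0 slide cm [-6.29 26.34  0.03] tilt [-0. -0. -1.]
```

9 full-size units plus two half rows.

apply_moves --moves '[{"slide": [-0.34, 1.44, 0], "yaw": 0, "claw": 1}, {"slide": [-0.7, 2.93, 0], "yaw": 0, "claw": 1}, {"slide": [-0.7, 2.93, 0], "yaw": 0, "claw": 1}, {"slide": [-0.7, 2.93, 0], "yaw": 0, "claw": 1}, {"slide": [-0.7, 2.93, 0], "yaw": 0, "claw": 1}, {"slide": [-0.7, 2.93, 0], "yaw": 0, "claw": 1}, {"slide": [-0.7, 2.93, 0], "yaw": 0, "claw": 1}, {"slide": [-0.7, 2.93, 0], "yaw": 0, "claw": 1}, {"slide": [-0.7, 2.93, 0], "yaw": 0, "claw": 1}, {"slide": [-0.35, 1.46, 0], "yaw": 0, "claw": 1}, {"slide": [0, 0, 0], "yaw": 0, "claw": 1}, {"slide": [0, 0, 0], "yaw": 0, "claw": 1}]'

```text
t: 23.6
ee_pos: [460.4, 123.3, 245.5]
orientation: [-0.0, -0.07, 0.998, -0.0]
contact_force: [-0.3, -0.7, -2.5]
width: 8.9
gripper_force: 49.0
```

```bash
python3 -c "
from h import *
delta([460.6,123.3,189],97.9)"
```

```text
t 23.6 tcp [460.35 123.33 245.49] th 98.02 q [ 0.1   0.46  1.86 -0.    0.83 -1.61] F [-0.34 -0.67 -2.5 ] w 8.9 | yaw 0.002 slide cm [-0.03 -0.01  5.65] tilt [ 0. -0. -1.]
```

apply_moves --moves '[{"slide": [0, 0, 1.2], "yaw": 0, "claw": 1}, {"slide": [0, 0, 1.2], "yaw": 0, "claw": 1}, {"slide": [0, 0, 1.2], "yaw": 0, "claw": 1}, {"slide": [0, 0, 0.8], "yaw": 0, "claw": 1}, {"slide": [0, 0, 0.5], "yaw": 0, "claw": 1}, {"slide": [0, 0, 0.4], "yaw": 0, "claw": 1}, {"slide": [0, 0, 0.3], "yaw": 0, "claw": 1}, {"slide": [0, 0, 0.1], "yaw": 0, "claw": 1}, {"slide": [0, 0, 0.05], "yaw": 0, "claw": 1}, {"slide": [0, 0, 0], "yaw": 0, "claw": 1}]'

```text
t: 24.6
ee_pos: [460.7, 123.4, 188.3]
orientation: [0.0, -0.069, 0.998, 0.0]
contact_force: [0.6, 0.2, -1.1]
width: 8.9
gripper_force: 49.0
```

apply_moves --moves '[{"slide": [0, 0, 0.1], "yaw": 0, "claw": 1}, {"slide": [0, 0, 0.05], "yaw": 0, "claw": 1}, {"slide": [0, 0, 0], "yaw": 0, "claw": 1}]'

```text
t: 24.9
ee_pos: [460.7, 123.4, 187.2]
orientation: [0.0, -0.069, 0.998, 0.0]
contact_force: [-0.5, -1.0, 4.8]
width: 9.1
gripper_force: 49.9
```

apply_moves --moves '[{"slide": [0, 0, 0], "yaw": 0, "claw": 0.85}, {"slide": [0, 0, 0], "yaw": 0, "claw": 0.75}, {"slide": [0, 0, 0], "yaw": 0, "claw": 0.65}, {"slide": [0, 0, 0], "yaw": 0, "claw": 0.65}, {"slide": [0, 0, -0.6], "yaw": 0, "claw": 0.65}, {"slide": [0, 0, -1.5], "yaw": 0, "claw": 0.65}, {"slide": [0, 0, -2], "yaw": 0, "claw": 0.65}, {"slide": [0, 0, -2], "yaw": 0, "claw": 0.5}, {"slide": [0, 0, -1], "yaw": 0, "claw": 0.45}]'

```text
t: 25.8
ee_pos: [460.9, 123.4, 259.4]
orientation: [0.001, -0.069, 0.998, 0.0]
contact_force: [0.6, -0.3, -0.3]
width: 47.2
gripper_force: 0.0
```

```bash
python3 -c "
from h import *
delta([575,-33,256],91.7)"
```

```text
t 25.8 tcp [460.89 123.42 259.41] th 97.92 q [ 0.1   0.43  1.85  0.    0.86 -1.61] F [ 0.55 -0.28 -0.3 ] w 47.2 | yaw 0.109 slide cm [-10.94 -15.97   0.37] tilt [-0. -0. -1.]
```

apply_moves --moves '[{"slide": [0, 0, 0], "yaw": 0.109, "claw": 0.45}, {"slide": [-0.78, -1.14, 0], "yaw": 0, "claw": 0.45}, {"slide": [-1.56, -2.28, 0], "yaw": 0, "claw": 0.45}, {"slide": [-1.56, -2.28, 0], "yaw": 0, "claw": 0.45}, {"slide": [-1.56, -2.28, 0], "yaw": 0, "claw": 0.45}, {"slide": [-1.56, -2.28, 0], "yaw": 0, "claw": 0.45}, {"slide": [-1.56, -2.28, 0], "yaw": 0, "claw": 0.45}, {"slide": [-1.56, -2.28, 0], "yaw": 0, "claw": 0.45}, {"slide": [-0.78, -1.14, 0], "yaw": 0, "claw": 0.45}, {"slide": [0, 0, 0], "yaw": 0, "claw": 0.45}, {"slide": [0, 0, 0], "yaw": 0, "claw": 0.45}]'

```text
t: 26.9
ee_pos: [573.9, -32.8, 257.0]
orientation: [-0.001, -0.015, 1.0, 0.0]
contact_force: [0.1, -0.4, 0.5]
width: 46.9
gripper_force: 0.0
```

```bash
python3 -c "
from h import *
delta([575,-33,175],91.7)"
```

```text
t 26.9 tcp [573.87 -32.77 257.05] th 91.7 q [-0.19  0.58  1.57  0.    0.99 -1.79] F [ 0.1  -0.44  0.52] w 46.9 | yaw -0.0 slide cm [-0.13 -0.03  8.2 ] tilt [ 0.  0. -1.]
```

apply_moves --moves '[{"slide": [-0.1, 0, 1.5], "yaw": 0, "claw": 0.45}, {"slide": [0, 0, 1.5], "yaw": 0, "claw": 0.45}, {"slide": [0, 0, 1.5], "yaw": 0, "claw": 0.45}, {"slide": [0, 0, 1.5], "yaw": 0, "claw": 0.45}, {"slide": [0, 0, 1], "yaw": 0, "claw": 0.45}, {"slide": [0, 0, 0.7], "yaw": 0, "claw": 0.45}, {"slide": [0, 0, 0.4], "yaw": 0, "claw": 0.45}, {"slide": [0, 0, 0], "yaw": 0, "claw": 0.55}, {"slide": [0, 0, 0], "yaw": 0, "claw": 0.6}]'

```text
t: 27.8
ee_pos: [575.6, -32.9, 177.0]
orientation: [0.0, -0.015, 1.0, -0.0]
contact_force: [0.0, -0.2, 0.2]
width: 34.2
gripper_force: 0.0
```

apply_moves --moves '[{"slide": [0, 0, 0.2], "yaw": 0, "claw": 0.6}, {"slide": [0, 0, 0], "yaw": 0, "claw": 0.7}, {"slide": [0, 0, 0], "yaw": 0, "claw": 0.8}, {"slide": [0, 0, 0], "yaw": 0, "claw": 0.9}, {"slide": [0, 0, 0], "yaw": 0, "claw": 0.9}, {"slide": [0, 0, 0], "yaw": 0, "claw": 0.9}]' --grip_force 40

```text
t: 28.4
ee_pos: [575.5, -32.9, 175.0]
orientation: [0.0, -0.015, 1.0, -0.0]
contact_force: [-0.9, 0.4, 4.9]
width: 24.5
gripper_force: 40.1
```

Gripped: the width reads 24.5, about 1 mm low as it has each time. Lift, turn +6° (yaw −0.105) and carry it to pocket_strap.

apply_moves --moves '[{"slide": [0, 0, -0.5], "yaw": 0, "claw": 0.9}, {"slide": [0, 0, -1], "yaw": 0, "claw": 0.9}, {"slide": [0, 0, -1.5], "yaw": 0, "claw": 0.9}, {"slide": [0, 0, -1.5], "yaw": 0, "claw": 0.9}, {"slide": [0, 0, -1.5], "yaw": 0, "claw": 0.9}, {"slide": [0, 0, -1], "yaw": -0.05, "claw": 0.9}, {"slide": [0, 0, 0], "yaw": -0.055, "claw": 0.9}, {"slide": [0, 0, 0], "yaw": 0, "claw": 0.9}]'

```text
t: 29.2
ee_pos: [575.4, -33.0, 245.4]
orientation: [0.0, -0.067, 0.998, -0.0]
contact_force: [0.3, -0.0, -1.3]
width: 24.8
gripper_force: 39.4
```

```bash
python3 -c "
from h import *
delta([447.3,221.7,245],97.7)"
```

```text
t 29.2 tcp [575.38 -33.01 245.36] th 97.72 q [-0.19  0.6   1.58 -0.    0.96 -1.9 ] F [ 0.28 -0.02 -1.33] w 24.8 | yaw 0.0 slide cm [ 9.28 26.96  0.02] tilt [-0. -0. -1.]
```

apply_moves --moves '[{"slide": [0.464, 1.348, 0], "yaw": 0, "claw": 0.9}, {"slide": [0.928, 2.696, 0], "yaw": 0, "claw": 0.9}, {"slide": [0.928, 2.696, 0], "yaw": 0, "claw": 0.9}, {"slide": [0.928, 2.696, 0], "yaw": 0, "claw": 0.9}, {"slide": [0.928, 2.696, 0], "yaw": 0, "claw": 0.9}, {"slide": [0.928, 2.696, 0], "yaw": 0, "claw": 0.9}, {"slide": [0.928, 2.696, 0], "yaw": 0, "claw": 0.9}, {"slide": [0.928, 2.696, 0], "yaw": 0, "claw": 0.9}, {"slide": [0.928, 2.696, 0], "yaw": 0, "claw": 0.9}, {"slide": [0.928, 2.696, 0], "yaw": 0, "claw": 0.9}, {"slide": [0.464, 1.348, 0], "yaw": 0, "claw": 0.9}, {"slide": [0, 0, 0], "yaw": 0, "claw": 0.9}, {"slide": [0, 0, 0], "yaw": 0, "claw": 0.9}]'

```text
t: 30.5
ee_pos: [447.3, 221.8, 244.6]
orientation: [0.0, -0.067, 0.998, -0.0]
contact_force: [0.9, -0.2, -1.6]
width: 24.6
gripper_force: 39.5
```

```bash
python3 -c "
from h import *
delta([447.3,221.7,187.5],97.7)"
```

```text
t 30.5 tcp [447.3  221.78 244.6 ] th 97.72 q [ 0.31  0.49  1.8  -0.    0.85 -1.4 ] F [ 0.94 -0.19 -1.63] w 24.6 | yaw 0.0 slide cm [ 0.   -0.01  5.71] tilt [-0. -0. -1.]
```

apply_moves --moves '[{"slide": [0, 0, 1.2], "yaw": 0, "claw": 0.9}, {"slide": [0, 0, 1.2], "yaw": 0, "claw": 0.9}, {"slide": [0, 0, 1.2], "yaw": 0, "claw": 0.9}, {"slide": [0, 0, 0.8], "yaw": 0, "claw": 0.9}, {"slide": [0, 0, 0.5], "yaw": 0, "claw": 0.9}, {"slide": [0, 0, 0.4], "yaw": 0, "claw": 0.9}, {"slide": [0, 0, 0.3], "yaw": 0, "claw": 0.9}, {"slide": [0, 0, 0.1], "yaw": 0, "claw": 0.9}, {"slide": [0, 0, 0.05], "yaw": 0, "claw": 0.9}, {"slide": [0, 0, 0], "yaw": 0, "claw": 0.9}]'

```text
t: 31.5
ee_pos: [447.4, 221.9, 187.3]
orientation: [0.0, -0.067, 0.998, 0.0]
contact_force: [-0.5, 0.4, -1.8]
width: 24.7
gripper_force: 39.5
```

apply_moves --moves '[{"slide": [0, 0, 0.1], "yaw": 0, "claw": 0.9}, {"slide": [0, 0, 0.05], "yaw": 0, "claw": 0.9}, {"slide": [0, 0, 0], "yaw": 0, "claw": 0.9}]'

```text
t: 31.8
ee_pos: [447.4, 221.9, 186.0]
orientation: [0.0, -0.067, 0.998, 0.0]
contact_force: [-0.5, -0.8, 3.3]
width: 24.8
gripper_force: 40.0
```

Contact. Release, lift, then swing away toward −y so the tray can be seen.

apply_moves --moves '[{"slide": [0, 0, 0], "yaw": 0, "claw": 0.65}, {"slide": [0, 0, 0], "yaw": 0, "claw": 0.55}, {"slide": [0, 0, 0], "yaw": 0, "claw": 0.5}, {"slide": [0, 0, 0], "yaw": 0, "claw": 0.5}, {"slide": [0, 0, -0.6], "yaw": 0, "claw": 0.5}, {"slide": [0, 0, -1.5], "yaw": 0, "claw": 0.5}, {"slide": [0, 0, -2.5], "yaw": 0, "claw": 0.5}, {"slide": [0, 0, -2.5], "yaw": 0, "claw": 0.5}, {"slide": [0, 0, -2], "yaw": 0, "claw": 0.5}, {"slide": [0, -3, 0], "yaw": 0, "claw": 0.5}, {"slide": [0, -4, 0], "yaw": 0, "claw": 0.5}, {"slide": [0, -4, 0], "yaw": 0, "claw": 0.5}, {"slide": [0, -4, 0], "yaw": 0, "claw": 0.5}, {"slide": [0, -4, 0], "yaw": 0, "claw": 0.5}, {"slide": [0, -4, 0], "yaw": 0, "claw": 0.5}, {"slide": [0, -4, 0], "yaw": 0, "claw": 0.5}, {"slide": [0, -4, 0], "yaw": 0, "claw": 0.5}, {"slide": [0, -3, 0], "yaw": 0, "claw": 0.5}, {"slide": [0, 0, 0], "yaw": 0, "claw": 0.5}]'

```text
t: 33.7
ee_pos: [493.3, -118.4, 277.1]
orientation: [0.001, -0.065, 0.998, -0.001]
contact_force: [0.6, 1.3, -0.7]
width: 42.7
gripper_force: 0.0
```

Run:
```python
from h import *
delta([450,0,280])
a=cams.snapshot("top")[:,:,::-1];b=cams.snapshot("scene")[:,:,::-1]
a=cv2.resize(a[150:290,125:385],None,fx=3,fy=3,interpolation=cv2.INTER_CUBIC)[:300,:780]
a2=cv2.resize(b[130:235,150:346],None,fx=4,fy=4,interpolation=cv2.INTER_CUBIC)[:300,:780]
t=cv2.resize(cams.snapshot("top")[150:290,125:385,::-1],(500,269),interpolation=cv2.INTER_CUBIC)
cv2.imwrite("pics/fin_top.png",cv2.resize(cams.snapshot("top")[155:290,130:360,::-1],None,fx=3.4,fy=3.4,interpolation=cv2.INTER_CUBIC))
cv2.imwrite("pics/fin_scene.png",cv2.resize(b[130:235,150:346],None,fx=4,fy=4,interpolation=cv2.INTER_CUBIC))
```

```text
t 33.7 tcp [ 493.3  -118.44  277.08] th 97.46 q [-0.39  0.45  1.75 -0.    0.94 -2.09] F [ 0.57  1.3  -0.72] w 42.7 | yaw -0.0 slide cm [ 2.75 12.31 -0.32] tilt [-0. -0. -1.]
```

View pics/fin_top.png

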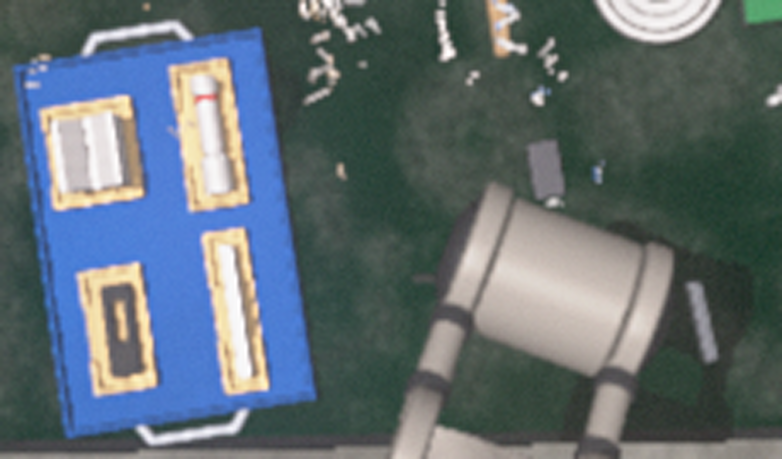

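View pics/fin_scene.png

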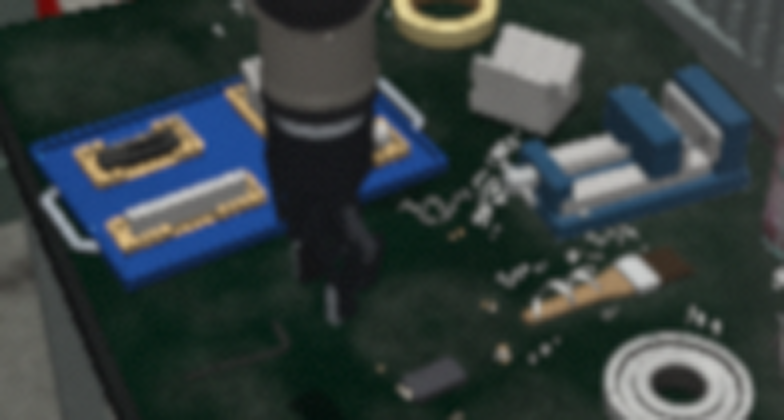

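In the final top view all four parts lie inside their nests: V-block (92,152), gauge (212,135), strap (123,328) and parallel standing on edge (237,310). The short strap (546,170) and short parallel (702,320) are where they were, and the gripper is clear of everything.

```bash
python3 -c "
from rig import env
print(env.finish_job())"
```

```text
the job is handed in; nothing more can be done
None
```

I've handed the job in: the V-block, plug gauge, long parallel and slotted strap are each set down flat in their own nests, in the order you listed them, and the short parallel and short strap were not touched.

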